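# Sweep the extractor deck and lift out its filter cassette

## Robot

A 6-joint arm with a two-finger parallel gripper is mounted at the origin on the work surface. World frame = base frame: x ahead of the robot, y to its left, z up, the work surface at z = 0. Lengths are in m, angles in degrees, forces in N, time in s.
With the tool pointing down it reaches from about 0.4 to 0.825 m from the base axis. Payload 7 kg.
Tool frame: the origin (TCP) lies midway between the tips of the shut fingers; the grasp point (between the pads) lies hold_point_z behind it (hold_point_z is the distance from the TCP to the grasp point, in m); z points along the fingers, y is the line along which they close (so a half turn about z gives the same grasp; the last joint's range is limited). The gripper opens to 88 mm and grips with 3 to 60 N. Pads are 19 mm wide; open, the fingers measure 130 mm over their backs; the gripper's body (78 mm by 193 mm) begins 47 mm behind the grasp point.
Start: joints at [-55.056, 20.546, 0.682, 0, -70.136, -16.507], TCP at [0.213, -0.64, 0.227] pointing down, gripper open.
Joint ranges: [-176.03, 176.03], [-82.01, 121.73], [-58.28, 71.71], [-173.87, 95.51], [-174.79, -0.11], [-173.66, 173.66]. Speed limits (degrees/s): [136.94, 136.94, 172.46, 180, 180, 180].

## Interface

Orientations are given as [roll, pitch, yaw] about the fixed x, y, z axes, in that order (R = Rz(yaw) Ry(pitch) Rx(roll)).
In Python, from plant import * gives the robot as it stands.
- The arm moves only by the tool step_arm, never from a script. Its argument "steps" is a list that holds one entry, the list of rows, each a list of 6 numbers: the shift along the tool's x, y, z scaled (see below), then the turn, a rotation vector about the tool's x, y, z scaled (see below). In form: [[[tx, ty, tz, wx, wy, wz], ...]]. A call has 1 to 20 rows; each row is the pose to reach, as a shift and turn from the pose commanded when the call began, along the tool's axes at that moment; what a row does not reach only later rows make up. The controller multiplies each number of a shift by 100 mm and each number of a turn by 0.5 rad. A row lasts 1/10 s, in which the tool goes at most 50 mm and 8.59 degrees, less where a joint would pass 70% of its speed; a pose out of reach is approached as far as the arm can. A call with a number of a shift or a turn outside -1 to 1 is refused whole. A call with a gripper value outside its range is refused whole. "jaw" is the closure in counts, from 0 (fully open) to 255 (shut), set as the call begins (left out, the last holds). The fingers move at their own pace and stop on an object; the grip force is fixed at half the most. Time passes only in rows, so rows that repeat a pose let the fingers close. It gives the time, the measured TCP pose, the force, the opening and the grip force at its end, in the units of the state.
- get_obs(): the state, without advancing time (a new reading comes with each control period).
- snapshot(name): name is "scene" or "top"; returns (picture, depth): 480x640x3 uint8, red, green, blue; 480x640 float32, m along the optical axis (not along the pixel's ray), 0 where there is no reading.
- calibration(name): a dict with "mtx" (3x3 intrinsics, pixels), "rvec" (rotation vector, rad) and "tvec" (3), from world to camera coordinates, as OpenCV has them. Camera axes: x right, y down, z forward; pixel columns grow to the right and rows downward; lengths in m; the calibration is good to about 2 mm. A picture is of the moment at which its call begins. calibration takes no time and is no camera call.
- close_job(): hands the job in; it is judged then, once.
The state is a dict: "clock": time; "joint_pos": joint angles; "qvel": joint speeds; "tau": joint torques, N m; "tool_pos": TCP position; "orientation": TCP orientation; "force": force on the tool from outside, world axes, zero at the start; "moment": the same for the moment, N m; "opening": finger opening in m; "gripper_force": force on a finger pad.
Only numpy, scipy, OpenCV 4.12 (cv2) and the standard library are available. Lean on these libraries where they do the work, as an engineer would, in place of code of your own. Each camera call takes 0.05 s, during which the arm holds its last target. There are 200 camera calls.

## Task

Sweep the three rock chips off the small dust extractor's deck into the tray on its side, using the scraper block and not the gripper itself, then stand the block back upright on the bench. Then take out the filter cassette: pinch its two orange side catches fully together, lift it straight up until the whole filter is well clear of the deck, and finish while still holding it there, level and still, by the pinched catches. Leave everything else where it is.

Things in the scene. Friction and masses are not known exactly. Their poses are not given: they have to be found in the camera images.
- extractor: Fixed dust extractor: cream box, flat perforated aluminium deck 220 mm (its x) by 320 mm (y). Origin: centre of its underside on the bench, z up; deck top 75 mm above it. Edges x = +-110 and y = +160 mm have a lip 8 mm high; edge y = -160 mm is open, the chip tray below it. Filter well at x 0, y +82 mm; chips start within 42 mm of x = 0, y -115 to -30 mm. A hose leaves the +x side
- tray_floor (a point): Centre of the inner floor of the grey chip tray clipped to the extractor's -y side. The tray is open on top, 200 mm along the extractor's x and 100 mm along its y (it begins at the deck edge); its floor is 63 mm and its outer rims are 25 mm below the deck
- sweep_edge (a point): Middle of the deck's open (lipless) edge, at deck height, above the inner side of the chip tray; axes as the extractor's
- chip_a: Brown rock chip, flat-bottomed, about 21 x 18 mm and 11 mm high, 12 g; origin at the middle of its underside. Starts on the deck
- chip_b: A second rock chip like chip_a, 12 mm high
- chip_c: A third rock chip like chip_a, 13 mm high
- block_grip (a point): Scraper block, standing on the bench left or right of the extractor: black rubber foot 100 mm long (its x), 24 mm thick (y), 22 mm high; above it a beech rib 90 mm long, 14 mm thick, 30 to 70 mm above the underside, to be pinched across the 14 mm. This point is in the rib's middle, 55 mm above the underside; its z is up when the block stands. Mass 100 to 180 g
- cassette: Black filter cassette in the deck's well: 3 mm flanges (124 x 66 mm) rest on the deck, the filter box reaches 48 mm below. Origin: centre, level with the deck's top; axes as the extractor's while seated. Orange catch tabs on its +y and -y sides, a 24 mm high black spine between. Their hooks under the deck plate (1.5 mm play) lock it until both are pushed in over 4.5 mm. Mass 150 to 290 g
- cassette_grip (a point): Midway between the two orange catch tabs, 23 mm above the deck while seated; moves with the cassette. Pinch here from above, closing along the cassette's y. Tabs: 26 mm wide (along x), tops 36 mm above the deck, outer faces 50 mm apart when free, 36 mm fully pinched. The deck beside them is clear
- catch_left (a joint): How far the +y catch is pushed in, m: 0 free (latched), 0.007 fully in at its stop; a spring pushes back with 3 N at the start and 6.5 N at the stop
- catch_right (a joint): The same for the -y catch
- puck: Bystander: polished specimen puck, 25 mm across, 16 mm high, standing on the deck behind the cassette; origin at its underside
- jar: Bystander: amber sample jar with white cap, 52 mm across, 70 mm high, on the bench on the side of the extractor where the block is not; origin at its underside
- air_can: Bystander: black and red air can, 66 mm across, 197 mm high, at the back left; origin at its underside
- dish: Bystander: blue dish, 90 mm across, 16 mm high, on the near right; origin at its underside
- tweezers: Bystander: steel tweezers, 130 mm long (along its x), 8 mm high, lying on the near right; origin at the underside
- probe: Bystander: brass-handled probe, 160 mm long (along its x), 9 mm high, lying on the near left; origin at the underside
- loupe: Bystander: dark loupe, 38 mm across, 26 mm high, on the right; origin at its underside

How it is judged:
By the outcome, as a careful person would: the job done as asked, in the order asked, and still so for the second after the job is handed in, while the arm keeps its last pose, push and grip.
It also fails if it takes over 67 s, if anything falls off the work surface, if the arm or the gripper's body presses on something with over 40 N, if the wrist force passes 120 N, or if a joint passes its speed limit or range.

## Working session

There is one attempt and no reset: what is moved stays moved. The work goes in short steps, Python scripts to look and compute and a tool call to move; the robot and the scene stay as the last step left them, time stands still between calls to the robot, and variables do not carry over. Pictures are saved under pics/ and viewed, at most 10 in all, crops included, and the job is handed in when it is done.

Besides the shell and the picture viewer there is one more tool, called after "Call:" as name(argument=value, ...) on one line, values as JSON. step_arm: Moves the arm, as the interface text tells. Its arguments: {"type":"object","properties":{"steps":{"type":"array","items":{"type":"array","items":{"type":"array","items":{"type":"number","minimum":-1,"maximum":1}}}},"jaw":{"type":"number"}},"required":["steps"]}

```bash
mkdir -p pics; ls; python3 - <<'E'
from plant import *
import cv2,numpy as np
o=get_obs();print(o)
for n in("scene","top"):
    p,d=snapshot(n);cv2.imwrite(f"pics/{n}0.png",p[:,:,::-1]);np.save(f"pics/{n}0.npy",d)
    c=calibration(n);R=cv2.Rodrigues(np.array(c["rvec"]))[0];print(n,c["mtx"],-R.T@np.array(c["tvec"]).ravel(),R)
print([k for k in dir() if k[0]!='_'])
E
```

```text
pics
{'clock': 0.0, 'joint_pos': array([-5.50546996e+01,  2.05918951e+01,  6.31043878e-01, -1.95446935e-02,
       -7.01358828e+01, -1.65053675e+01]), 'qvel': array([-0.0491384 ,  0.08441183,  0.07321847,  0.01688774,  0.10743945,
        0.03655297]), 'tau': array([-4.81436982e-04, -5.82714915e+01,  2.93051952e+01,  6.99681357e+00,
        6.84410290e-03, -1.57301256e-04]), 'tool_pos': array([ 0.21329415, -0.63987345,  0.22559858]), 'orientation': array([ 1.79902032e+02, -9.86934710e-03, -1.61566715e+02]), 'force': array([ 0.61342378,  0.70498031, -1.80747896]), 'moment': array([ 0.04142666,  0.01827834, -0.02564236]), 'gripper_force': 0.0, 'opening': 0.08768615994832898}
scene [[434.14497251   0.         315.79103425]
 [  0.         434.14497251 243.29772928]
 [  0.           0.           1.        ]] [ 0.94122804 -0.25029339  0.81266832] [[ 0.45850551  0.8886585  -0.00766541]
 [ 0.72792333 -0.38049395 -0.57039634]
 [-0.5098042   0.25595004 -0.82133383]]
top [[595.73874348   0.         317.08779628]
 [  0.         595.73874348 245.22747752]
 [  0.           0.           1.        ]] [ 0.31318995 -0.00431553  1.34142376] [[-0.00338488 -0.99996568  0.00756224]
 [-0.99157448  0.00237701 -0.129516  ]
 [ 0.12949358 -0.00793692 -0.9915485 ]]
['PlanningError', 'R', 'c', 'calibration', 'close_job', 'cv2', 'd', 'get_obs', 'hold_point_z', 'n', 'np', 'o', 'p', 'snapshot']
```

View pics/top0.png

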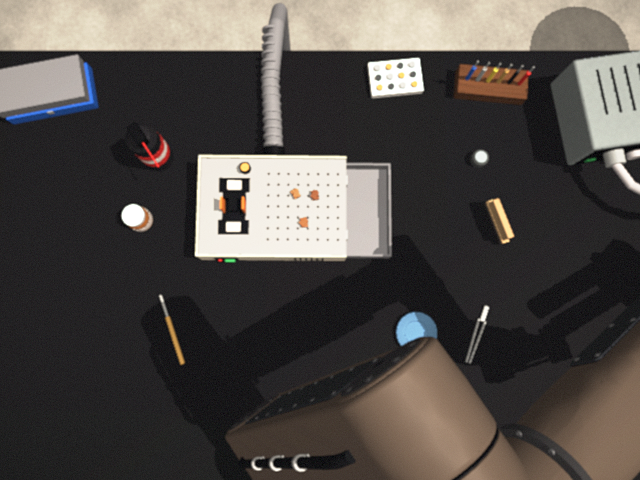

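View pics/scene0.png

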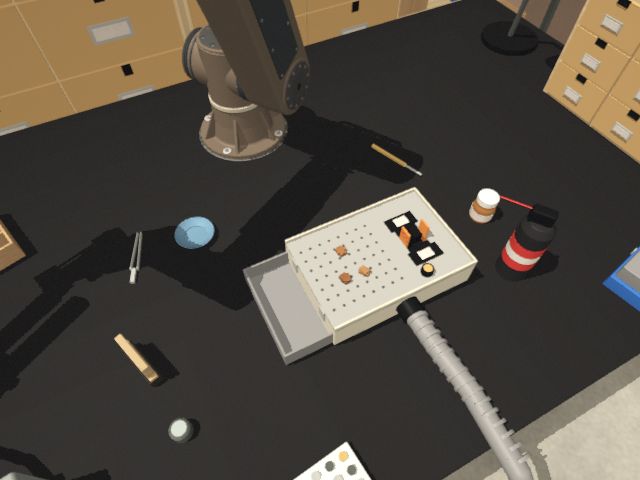

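Top view: the extractor sits with its y along image-left and the tray on the right (345-390). The chips are at (294,194), (314,195) and (303,222), the cassette at (233,205), and the block's rib at (500,221). The loupe is at (480,157).

```bash
cat > h.py <<'E'
from plant import *
import numpy as np,cv2
def cloud(n,d):
    c=calibration(n);R=cv2.Rodrigues(np.array(c["rvec"]))[0];t=np.array(c["tvec"]).ravel();K=np.array(c["mtx"])
    v,u=np.mgrid[:480,:640];r=np.stack([(u-K[0,2])/K[0,0],(v-K[1,2])/K[1,1],np.ones_like(u)],-1)
    return (r*d[...,None]-t)@R
def rect(P):
    (c,s,a)=cv2.minAreaRect((P[:,:2]*1000).astype(np.float32));return np.round(c,1),np.round(s,1),round(a,1),np.round(P[:,2].mean()*1000,1),len(P)
E
python3 - <<'E'
from h import *
print("hold",hold_point_z)
for n in("top","scene"):
    d=np.load(f"pics/{n}0.npy");I=cv2.imread(f"pics/{n}0.png").astype(int);W=cloud(n,d);B,G,Rr=I[...,0],I[...,1],I[...,2]
    X,Y,Z=W[...,0],W[...,1],W[...,2]
    ok=d>0
    m=ok&(Z>.060)&(Z<.080)&(X>.28)&(X<.45)&(Y<-.33)&(Y>-.5);print(n,"rib",rect(W[m]))
    dk=ok&(abs(Z-.078)<.008)&(X>.2)&(X<.6)&(Y>-.15)&(Y<.35);dk=dk&(cv2.morphologyEx(dk.astype(np.uint8),cv2.MORPH_OPEN,np.ones((5,5)))>0);print("deck",rect(W[dk]),np.median(Z[dk]))
    o=ok&(Rr>150)&(Rr>G*1.5)&(B<G*.7)&(Z>.085)&(X>.25)&(X<.5)&(Y>.08)&(Y<.25);print("orange",rect(W[o]))
    b=ok&(Rr>G*1.25)&(Rr>70)&(Z>.07)&(Z<.1)&(X>.3)&(X<.5)&(Y>-.1)&(Y<.1)
    k,L,st,ce=cv2.connectedComponentsWithStats(b.astype(np.uint8))
    for i in range(1,k):
        if st[i,4]>15: print("chip",rect(W[L==i]))
    s=ok&(X>.28)&(X<.6)&(Y<-.05)&(Y>-.22)&(Z<.06);
    if n=="top":
        s&=(Z>.03)&(X<.53);print("rims",rect(W[s]))
E
```

```text
hold 0.0188
top rib (array([0., 0.]), array([0., 0.]), 0.0, np.float64(nan), 0)
deck (array([526.2,  81.2]), array([320.9, 147.5]), 89.9, np.float64(76.3), 8870) 0.07608098529745813
orange (array([0., 0.]), array([0., 0.]), 0.0, np.float64(nan), 0)
rims (array([ 464.9, -129. ]), array([ 62.1, 144.7]), 31.9, np.float64(47.5), 223)
scene rib (array([0., 0.]), array([0., 0.]), 0.0, np.float64(nan), 0)
deck (array([526.1,  81. ]), array([324.3, 149.7]), 89.4, np.float64(76.4), 8653) 0.0759260717779345
orange (array([0., 0.]), array([0., 0.]), 0.0, np.float64(nan), 0)h.py:8: RuntimeWarning: Mean of empty slice.
  (c,s,a)=cv2.minAreaRect((P[:,:2]*1000).astype(np.float32));return np.round(c,1),np.round(s,1),round(a,1),np.round(P[:,2].mean()*1000,1),len(P)
  ret = ret.dtype.type(ret / rcount)
```

```bash
cat > m.py <<'E'
from h import *
def meas(tag,names=("top","scene")):
  for n in names:
    d=np.load(f"pics/{n}{tag}.npy");I=cv2.imread(f"pics/{n}{tag}.png").astype(int);W=cloud(n,d);B,G,Rr=I[...,0],I[...,1],I[...,2]
    X,Y,Z=W[...,0],W[...,1],W[...,2]
    ok=(d>0)&(X>.4)&(X<.75)&(Y>-.5)&(Y<.3)
    m=ok&(Z>.060)&(Z<.080)&(Y<-.25);print(n,"rib",rect(W[m]))
    m=ok&(Z>.01)&(Z<.080)&(Y<-.25)&(X<.61);print(n,"blk",rect(W[m]))
    dk=ok&(abs(Z-.079)<.008)&(Y>-.15);dk=dk&(cv2.morphologyEx(dk.astype(np.uint8),cv2.MORPH_OPEN,np.ones((5,5)))>0);print("deck",rect(W[dk]),np.median(Z[dk]))
    o=ok&(Rr>150)&(Rr>G*1.5)&(B<G*.7)&(Z>.085)&(Y>.08)&(X<.62);print("orange",rect(W[o]))
    b=ok&(Rr>G*1.25)&(Rr>70)&(Z>.005)&(Z<.1)&(Y>-.22)&(Y<.12)
    k,L,st,ce=cv2.connectedComponentsWithStats(b.astype(np.uint8))
    for i in range(1,k):
        if st[i,4]>15: print("chip",rect(W[L==i]))
    s=ok&(Z>.035)&(Z<.056)&(Y<-.07)&(Y>-.22);print("rims",rect(W[s]))
if __name__=="__main__":
    import sys; meas(sys.argv[1])
E
python3 m.py 0
```

```text
top rib (array([ 537.4, -418.9]), array([89.2, 16.3]), 19.6, np.float64(69.0), 317)
top blk (array([ 545.3, -413.7]), array([119. ,  27.8]), 23.3, np.float64(47.3), 769)
deck (array([564.4,  82.7]), array([320.4, 222.1]), 89.5, np.float64(76.5), 12534) 0.07628879946101877
orange (array([564.5, 163.9]), array([49.7, 26.5]), 89.4, np.float64(104.1), 60)
chip (array([591.2,  33.2]), array([23., 14.]), 30.6, np.float64(87.1), 63)
chip (array([588.3,  -8.1]), array([17.3, 22.5]), 89.7, np.float64(85.8), 69)
chip (array([528.5,  15.6]), array([20.4, 17.4]), 0.7, np.float64(85.6), 72)
rims (array([ 558.4, -127.4]), array([104.5, 216.6]), 88.0, np.float64(47.9), 475)
scene rib (array([ 536.9, -419.6]), array([90.7, 14.1]), 19.2, np.float64(70.1), 407)
scene blk (array([ 536.8, -419.7]), array([101.3,  24. ]), 19.3, np.float64(49.2), 807)
deck (array([562.4,  81.1]), array([324.9, 222.4]), 89.5, np.float64(76.5), 14196) 0.07595149368248327
orange (array([563.4, 162.1]), array([27.9, 49.8]), 0.2, np.float64(98.9), 177)
chip (array([527. ,  15.6]), array([21.4, 23.2]), 6.4, np.float64(84.8), 87)
chip (array([590.4,  30.7]), array([19.5, 18.6]), 29.1, np.float64(86.8), 80)
chip (array([586.6,  -9.3]), array([21. , 21.2]), 3.4, np.float64(86.0), 90)
rims (array([ 563.8, -124.5]), array([109.1, 217.1]), 89.9, np.float64(46.5), 1000)
```

Block rib: centre (0.537, -0.419), 90x14 mm at z 70, along +19.4°. Extractor centre (0.563, 0.082), yaw about -0.5°, and cassette (0.564, 0.163). These sizes and heights match those given. Now I'll plan the approach.

```bash
cat > plan.py <<'E'
from h import *
from scipy.spatial.transform import Rotation as Ro
import json,sys
# args: JSON list of [x,y,z,yaw]; prints one row per call, each within 100 mm per tool axis
o=get_obs();p=np.array(o["tool_pos"]);y=o["orientation"][2]
print("t",round(o["clock"],2),p.round(4),np.round(o["orientation"],2),"q",np.round(o["joint_pos"],1))
for w in json.loads(sys.argv[1]):
    w=np.array(w);dy=(w[3]-y+180)%360-180
    for _ in range(20):
        R=Ro.from_euler("xyz",[180,0,y],degrees=True);s=R.inv().apply(w[:3]-p)/.1;a=-np.radians(dy)/.5
        m=max(abs(s).max(),abs(a),1e-9);k=min(1,1/m);row=np.round(np.r_[s*k,0,0,a*k],3);print(row.tolist())
        p=p+R.apply(row[:3]*.1);t=-np.degrees(row[5]*.5);y+=t;dy-=t
        if k==1: break
    print("-> ",p.round(4),round(y,2))
E
python3 plan.py '[[0.537,-0.419,0.13,-160.6],[0.537,-0.419,0.036,-160.6]]'
```

```text
t 0.1 [ 0.2133 -0.6399  0.2257] [ 1.7991e+02 -1.0000e-02 -1.6157e+02] q [-55.1  20.6   0.6  -0.  -70.1 -16.5]
[-1.0, 0.285, 0.254, 0.0, 0.0, -0.009]
[-1.0, 0.28, 0.254, 0.0, 0.0, -0.009]
[-1.0, 0.274, 0.253, 0.0, 0.0, -0.009]
[-0.776, 0.21, 0.196, 0.0, 0.0, -0.007]
->  [ 0.537 -0.419  0.13 ] -160.6
[0.0, -0.0, 0.94, 0.0, 0.0, 0.0]
->  [ 0.537 -0.419  0.036] -160.6
```

Call:
step_arm(steps=[[[-1.0,0.285,0.254,0,0,-0.009],[-1.0,0.285,0.254,0,0,-0.009],[-1.0,0.285,0.254,0,0,-0.009]]], jaw=0)

```text
clock: 0.4
tool_pos: [0.302, -0.5786, 0.1991]
orientation: [179.8, 0.0, -161.2]
force: [0.1, 0.3, -1.1]
opening: 0.0879
gripper_force: 0.0
```

Call:
step_arm(steps=[[[-1.0,0.28,0.254,0,0,-0.009],[-1.0,0.28,0.254,0,0,-0.009],[-1.0,0.28,0.254,0,0,-0.009]]])

```text
clock: 0.7
tool_pos: [0.3878, -0.5201, 0.1738]
orientation: [179.9, -0.0, -160.9]
force: [-0.1, -0.2, -0.5]
opening: 0.0874
gripper_force: 0.0
```

Call:
step_arm(steps=[[[-1.0,0.274,0.253,0,0,-0.009],[-1.0,0.274,0.253,0,0,-0.009],[-1.0,0.274,0.253,0,0,-0.009]]])

```text
clock: 1.0
tool_pos: [0.4734, -0.4619, 0.1485]
orientation: [179.9, -0.1, -160.6]
force: [-0.3, 0.2, 0.4]
opening: 0.0878
gripper_force: 0.0
```

Call:
step_arm(steps=[[[-0.776,0.21,0.196,0,0,-0.007],[-0.776,0.21,0.196,0,0,-0.007],[-0.776,0.21,0.196,0,0,-0.007],[-0.776,0.21,0.196,0,0,-0.007],[-0.776,0.21,0.196,0,0,-0.007]]])

```text
clock: 1.5
tool_pos: [0.5364, -0.42, 0.131]
orientation: [-180.0, -0.0, -160.6]
force: [-1.0, -0.4, -0.8]
opening: 0.0877
gripper_force: 0.0
```

```bash
python3 plan.py '[[0.537,-0.419,0.036,-160.6]]'; python3 - <<'E'
from h import *
p,d=snapshot("scene");cv2.imwrite("pics/scene1.png",p[:,:,::-1]);cv2.imwrite("pics/s1c.png",cv2.resize(p[250:450,50:300,::-1],None,fx=2.5,fy=2.5))
E
```

```text
t 1.5 [ 0.5364 -0.42    0.131 ] [-1.8000e+02 -1.0000e-02 -1.6062e+02] q [-21.7  25.   -5.5   0.  -59.5 -48.9]
[-0.009, 0.007, 0.95, 0.0, 0.0, -0.001]
->  [ 0.537 -0.419  0.036] -160.59
```

View pics/s1c.png

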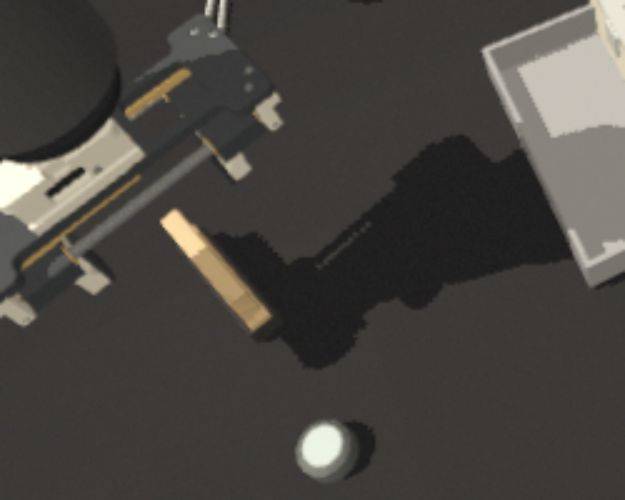

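The fingers straddle the rib and close across it. The rib runs from about (170,215) to (265,325) in the crop, and nothing stands near it. I'll descend and grip.

Call:
step_arm(steps=[[[0,0.01,0.3,0,0,0],[0,0.01,0.6,0,0,0],[0,0.01,0.8,0,0,0],[0,0.01,0.95,0,0,0],[0,0.01,0.95,0,0,0],[0,0.01,0.95,0,0,0]]])

```text
clock: 2.15
tool_pos: [0.5369, -0.4191, 0.0366]
orientation: [-180.0, 0.0, -160.6]
force: [-0.2, -1.3, 0.6]
opening: 0.0878
gripper_force: 0.0
```

Call:
step_arm(steps=[[[0,0,0,0,0,0],[0,0,0,0,0,0],[0,0,0,0,0,0],[0,0,0,0,0,0],[0,0,0,0,0,0],[0,0,0,0,0,0],[0,0,0,0,0,0],[0,0,0,0,0,0],[0,0,0,0,0,0],[0,0,0,0,0,0]]], jaw=255)

```text
clock: 3.15
tool_pos: [0.5368, -0.4184, 0.0358]
orientation: [-180.0, 0.0, -160.6]
force: [1.5, -1.0, -2.0]
opening: 0.014
gripper_force: 30.0
```

```bash
python3 plan.py '[[0.537,-0.419,0.135,-160.6],[0.561,0.080,0.18,179.5],[0.561,0.084,0.115,179.5]]'
```

```text
t 3.15 [ 0.5368 -0.4184  0.0358] [-180.      0.   -160.59] q [-21.6  30.3 -10.8   0.  -49.  -49. ]
[0.0, -0.006, -0.992, 0.0, 0.0, 0.0]
->  [ 0.537 -0.419  0.135] -160.59
[-0.407, 1.0, -0.097, 0.0, 0.0, 0.15]
[-0.322, 1.0, -0.095, 0.0, 0.0, 0.146]
[-0.244, 1.0, -0.093, 0.0, 0.0, 0.143]
[-0.169, 1.0, -0.091, 0.0, 0.0, 0.141]
[-0.079, 0.818, -0.074, 0.0, 0.0, 0.115]
->  [0.561 0.08  0.18 ] -180.5
[-0.0, 0.04, 0.65, 0.0, 0.0, -0.0]
->  [0.561 0.084 0.115] -180.5
```

Call:
step_arm(steps=[[[0,0,-0.4,0,0,0],[0,0,-0.7,0,0,0],[0,0,-1.0,0,0,0],[0,0,-1.0,0,0,0]]])

```text
clock: 3.55
tool_pos: [0.539, -0.4198, 0.1409]
orientation: [-179.7, 0.3, -160.5]
force: [0.3, -0.4, -1.3]
opening: 0.0139
gripper_force: 30.0
```

Call:
step_arm(steps=[[[-0.2,0.5,-0.05,0,0,0.07],[-0.41,1.0,-0.1,0,0,0.15],[-0.41,1.0,-0.1,0,0,0.15]]])

```text
clock: 3.85
tool_pos: [0.5421, -0.3067, 0.146]
orientation: [179.9, 0.0, -164.8]
force: [0.4, -0.4, -0.9]
opening: 0.0137
gripper_force: 30.0
```

Call:
step_arm(steps=[[[-0.16,0.5,-0.05,0,0,0.07],[-0.32,1.0,-0.1,0,0,0.146],[-0.32,1.0,-0.1,0,0,0.146]]])

```text
clock: 4.15
tool_pos: [0.5473, -0.2016, 0.1562]
orientation: [180.0, 0.0, -168.9]
force: [0.4, -0.2, -1.4]
opening: 0.0134
gripper_force: 30.0
```

Call:
step_arm(steps=[[[-0.12,0.5,-0.05,0,0,0.07],[-0.245,1.0,-0.1,0,0,0.143],[-0.245,1.0,-0.1,0,0,0.143]]])

```text
clock: 4.45
tool_pos: [0.5527, -0.0989, 0.1662]
orientation: [180.0, 0.1, -173.0]
force: [0.9, -0.2, -0.8]
opening: 0.0137
gripper_force: 30.0
```

Call:
step_arm(steps=[[[-0.08,0.5,-0.05,0,0,0.07],[-0.17,1.0,-0.1,0,0,0.141],[-0.17,1.0,-0.1,0,0,0.141]]])

```text
clock: 4.75
tool_pos: [0.558, 0.0024, 0.1762]
orientation: [180.0, 0.1, -177.0]
force: [0.2, -0.6, -0.5]
opening: 0.0137
gripper_force: 30.0
```

Call:
step_arm(steps=[[[-0.04,0.4,-0.04,0,0,0.06],[-0.08,0.8,-0.07,0,0,0.115],[-0.08,0.8,-0.07,0,0,0.115],[-0.08,0.8,-0.07,0,0,0.115],[-0.08,0.8,-0.07,0,0,0.115]]])

```text
clock: 5.25
tool_pos: [0.5609, 0.0779, 0.1823]
orientation: [-180.0, -0.1, 179.5]
force: [0.1, -0.1, -1.1]
opening: 0.0138
gripper_force: 30.0
```

```bash
python3 plan.py '[[0.561,0.083,0.113,179.5],[0.561,-0.090,0.113,179.5]]'; python3 - <<'E'
from h import *
p,d=snapshot("scene");np.save("pics/scene2.npy",d);cv2.imwrite("pics/scene2.png",p[:,:,::-1]);cv2.imwrite("pics/s2c.png",cv2.resize(p[130:370,230:510,::-1],None,fx=2.5,fy=2.5))
E
```

```text
t 5.25 [0.5609 0.0779 0.1823] [-1.7997e+02 -6.0000e-02  1.7949e+02] q [  27.7   12.3  -16.9   -0.   -60.9 -118.2]
[-0.001, 0.051, 0.693, 0.0, 0.0, -0.0]
->  [0.561 0.083 0.113] 179.49
[-0.009, -1.0, 0.0, 0.0, 0.0, -0.0]
[-0.006, -0.73, 0.0, 0.0, 0.0, -0.0]
->  [ 0.561 -0.09   0.113] 179.49
```

View pics/s2c.png

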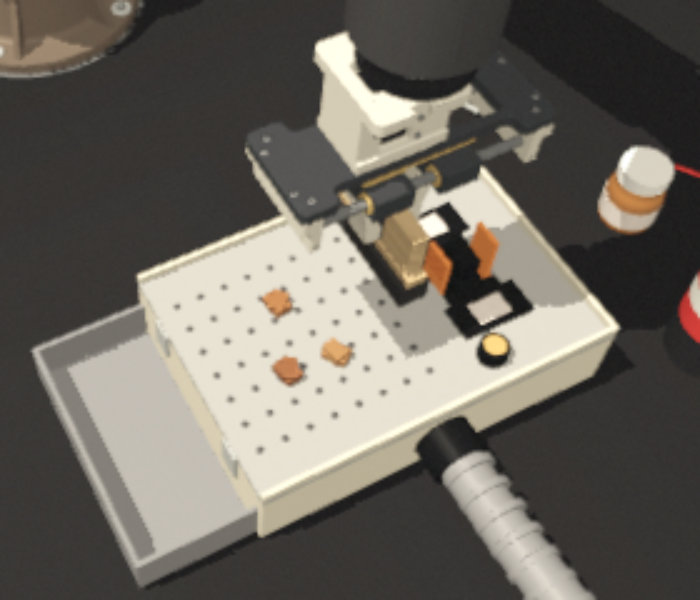

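The block is held level at the crop's (395,250) between the cassette's front catch and the chips, and it clears both. I'll lower it to about 1.5 mm above the deck and sweep slowly.

Call:
step_arm(steps=[[[0,0.05,0.25,0,0,0],[0,0.05,0.5,0,0,0],[0,0.05,0.6,0,0,0],[0,0.05,0.69,0,0,0],[0,0.05,0.69,0,0,0],[0,0.05,0.69,0,0,0]]])

```text
clock: 5.9
tool_pos: [0.5618, 0.0837, 0.1146]
orientation: [180.0, 0.0, 179.5]
force: [0.8, 0.7, -1.0]
opening: 0.0139
gripper_force: 30.0
```

Call:
step_arm(steps=[[[0,-0.06,0,0,0,0],[0,-0.12,0,0,0,0],[0,-0.18,0,0,0,0],[0,-0.24,0,0,0,0],[0,-0.3,0,0,0,0],[0,-0.36,0,0,0,0],[0,-0.42,0,0,0,0],[0,-0.48,0,0,0,0],[0,-0.54,0,0,0,0],[0,-0.6,0,0,0,0],[0,-0.66,0,0,0,0],[0,-0.72,0,0,0,0],[0,-0.78,0,0,0,0],[0,-0.84,0,0,0,0],[0,-0.9,0,0,0,0],[0,-0.96,0,0,0,0],[0,-1.0,0,0,0,0]]])

```text
clock: 7.6
tool_pos: [0.5603, -0.0167, 0.1139]
orientation: [-180.0, -0.0, 179.5]
force: [-0.7, 0.1, -1.5]
opening: 0.0139
gripper_force: 30.0
```

```bash
python3 - <<'E'
from h import *
p,d=snapshot("scene");cv2.imwrite("pics/s3c.png",cv2.resize(p[130:370,230:510,::-1],None,fx=2.2,fy=2.2))
E
python3 plan.py '[[0.561,-0.094,0.113,179.5]]'
```

```text
t 7.65 [ 0.5603 -0.017   0.1139] [-1.7999e+02 -1.0000e-02  1.7948e+02] q [  18.3   15.6  -22.5    0.   -51.9 -108.8]
[-0.014, -0.77, 0.009, 0.0, 0.0, -0.001]
->  [ 0.561 -0.094  0.113] 179.51
```

View pics/s3c.png

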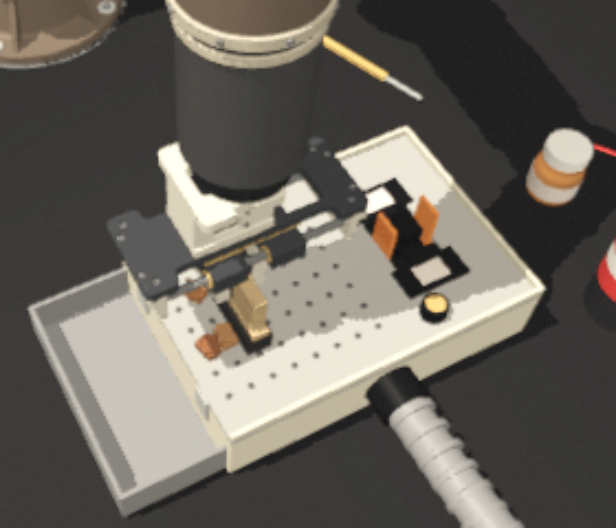

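All three chips are ahead of the block, at (197,293), (207,345) and (228,333). I'll continue over the edge.

Call:
step_arm(steps=[[[0,-0.06,0,0,0,0],[0,-0.12,0,0,0,0],[0,-0.18,0,0,0,0],[0,-0.24,0,0,0,0],[0,-0.3,0,0,0,0],[0,-0.36,0,0,0,0],[0,-0.42,0,0,0,0],[0,-0.48,0,0,0,0],[0,-0.54,0,0,0,0],[0,-0.6,0,0,0,0],[0,-0.66,0,0,0,0],[0,-0.72,0,0,0,0],[0,-0.78,0,0,0,0],[0,-0.82,0,0,0,0],[0,-0.82,0,0,0,0],[0,-0.82,0,0,0,0]]])

```text
clock: 9.25
tool_pos: [0.5596, -0.0982, 0.1138]
orientation: [180.0, -0.0, 179.5]
force: [0.3, 0.6, -1.4]
opening: 0.014
gripper_force: 30.0
```

Call:
step_arm(steps=[[[0,0,-0.2,0,0,0],[0,0,-0.4,0,0,0],[0,0,-0.4,0,0,0]]])

```text
clock: 9.55
tool_pos: [0.5615, -0.0979, 0.1567]
orientation: [180.0, 0.3, 179.6]
force: [0.0, -0.1, -0.9]
opening: 0.0138
gripper_force: 30.0
```

```bash
python3 - <<'E'
from h import *
p,d=snapshot("scene");cv2.imwrite("pics/s4c.png",cv2.resize(p[130:370,230:510,::-1],None,fx=2.2,fy=2.2))
E
python3 plan.py '[[0.537,-0.419,0.14,-160.6],[0.537,-0.419,0.0375,-160.6]]'
```

```text
t 9.6 [ 0.5606 -0.0978  0.1552] [1.7998e+02 1.6000e-01 1.7953e+02] q [   9.8   13.9  -18.7    0.   -57.2 -100.3]
[0.065, -1.0, 0.047, 0.0, 0.0, -0.216]
[0.175, -1.0, 0.048, 0.0, 0.0, -0.219]
[0.29, -1.0, 0.049, 0.0, 0.0, -0.224]
[0.062, -0.15, 0.008, 0.0, 0.0, -0.035]
->  [ 0.537 -0.419  0.14 ] 199.41
[0.0, -0.0, 1.0, 0.0, 0.0, 0.0]
[0.0, -0.0, 0.025, 0.0, 0.0, 0.0]
->  [ 0.537  -0.419   0.0375] 199.41
```

View pics/s4c.png

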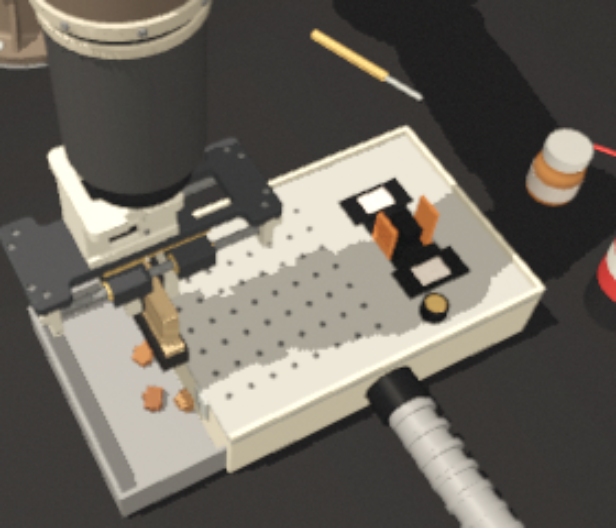

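All three chips lie in the tray, at (142,352), (152,398) and (184,400). I'll take the block back to its place.

Call:
step_arm(steps=[[[0.03,-0.5,0.02,0,0,-0.11],[0.065,-1.0,0.047,0,0,-0.216],[0.065,-1.0,0.047,0,0,-0.216]]])

```text
clock: 9.9
tool_pos: [0.5507, -0.2019, 0.1476]
orientation: [180.0, -0.1, -174.4]
force: [-0.9, 1.8, -2.7]
opening: 0.0139
gripper_force: 30.0
```

Call:
step_arm(steps=[[[0.09,-0.5,0.02,0,0,-0.11],[0.175,-1.0,0.048,0,0,-0.219],[0.175,-1.0,0.048,0,0,-0.219]]])

```text
clock: 10.2
tool_pos: [0.5433, -0.3033, 0.1426]
orientation: [180.0, -0.1, -168.2]
force: [-0.8, 0.3, -1.2]
opening: 0.0137
gripper_force: 30.0
```

Call:
step_arm(steps=[[[0.15,-0.5,0.02,0,0,-0.11],[0.29,-1.0,0.049,0,0,-0.224],[0.29,-1.0,0.049,0,0,-0.224],[0.29,-1.0,0.049,0,0,-0.224]]])

```text
clock: 10.6
tool_pos: [0.5361, -0.4039, 0.1377]
orientation: [179.9, -0.1, -161.8]
force: [-0.1, -0.6, -1.8]
opening: 0.0136
gripper_force: 30.0
```

Call:
step_arm(steps=[[[0.06,-0.15,0.2,0,0,-0.035],[0.06,-0.15,0.5,0,0,-0.035],[0.06,-0.15,0.8,0,0,-0.035],[0.06,-0.15,0.92,0,0,-0.035],[0.06,-0.15,0.92,0,0,-0.035],[0.06,-0.15,0.92,0,0,-0.035],[0.06,-0.15,0.92,0,0,-0.035]]])

```text
clock: 11.3
tool_pos: [0.5375, -0.4194, 0.0494]
orientation: [-179.9, 0.1, -160.6]
force: [1.0, 0.3, -1.0]
opening: 0.0142
gripper_force: 30.0
```

```bash
python3 plan.py '[[0.537,-0.419,0.0358,-160.6]]'
```

```text
t 11.3 [ 0.5375 -0.4194  0.0494] [-1.7988e+02  1.1000e-01 -1.6058e+02] q [-21.6  29.4 -10.1   0.  -50.3 -49. ]
[0.003, 0.006, 0.136, 0.0, 0.0, 0.001]
->  [ 0.537  -0.419   0.0358] -160.61
```

Call:
step_arm(steps=[[[0,0,0.05,0,0,0],[0,0,0.09,0,0,0],[0,0,0.12,0,0,0],[0,0,0.13,0,0,0],[0,0,0.135,0,0,0],[0,0,0.135,0,0,0],[0,0,0.135,0,0,0]]])

```text
clock: 12.0
tool_pos: [0.5362, -0.4194, 0.0357]
orientation: [-180.0, 0.0, -160.6]
force: [-3.4, 4.6, 11.6]
opening: 0.0138
gripper_force: 30.0
```

Call:
step_arm(steps=[[[0,0,0,0,0,0],[0,0,0,0,0,0],[0,0,0,0,0,0],[0,0,0,0,0,0],[0,0,0,0,0,0],[0,0,0,0,0,0],[0,0,0,0,0,0],[0,0,0,0,0,0],[0,0,0,0,0,0],[0,0,0,0,0,0]]], jaw=0)

```text
clock: 13.0
tool_pos: [0.5362, -0.4193, 0.034]
orientation: [-180.0, 0.0, -160.6]
force: [-0.6, 0.1, 0.5]
opening: 0.0857
gripper_force: 0.0
```

Call:
step_arm(steps=[[[0,0,-0.2,0,0,0],[0,0,-0.6,0,0,0],[0,0,-1,0,0,0],[0,0,-1,0,0,0]]])

```text
clock: 13.4
tool_pos: [0.5393, -0.4212, 0.1408]
orientation: [-179.5, 0.4, -160.5]
force: [1.1, -1.0, 0.3]
opening: 0.088
gripper_force: 0.0
```

```bash
python3 - <<'E'
from h import *
for n in("scene","top"):
    p,d=snapshot(n);cv2.imwrite(f"pics/{n}5.png",p[:,:,::-1]);np.save(f"pics/{n}5.npy",d)
E
python3 m.py 5 2>/dev/null
python3 plan.py '[[0.55,-0.12,0.2,-173],[0.564,0.163,0.18,179.5],[0.564,0.163,0.0815,179.5]]'
```

```text
top rib (array([ 500. , -431.2]), array([12.8, 15.8]), 21.1, np.float64(68.8), 46)
top blk (array([ 526.7, -433.8]), array([27.7, 82. ]), 86.7, np.float64(43.3), 140)
deck (array([563.8,  82.8]), array([320.6, 220.7]), 89.5, np.float64(76.5), 12582) 0.07628392035775444
orange (array([564.1, 163.7]), array([49.7, 27.1]), 89.5, np.float64(103.8), 49)
chip (array([596.6, -85.5]), array([11.9, 29.2]), 68.2, np.float64(35.1), 41)
chip (array([ 583. , -108.1]), array([16.9, 24. ]), 57.0, np.float64(23.4), 67)
chip (array([536.3, -94.2]), array([18.7, 20.7]), 26.3, np.float64(22.1), 70)
rims (array([ 558.2, -127.4]), array([104.2, 215.4]), 88.1, np.float64(47.7), 488)
scene rib (array([ 535.3, -419.4]), array([91.8, 14. ]), 19.5, np.float64(70.0), 405)
scene blk (array([ 536. , -419.3]), array([101.3,  24.1]), 19.4, np.float64(48.6), 812)
deck (array([562.8,  80.8]), array([324.7, 222.8]), 89.5, np.float64(76.4), 14338) 0.07586263721046294
orange (array([563.8, 162.8]), array([50.9, 27.4]), 89.6, np.float64(98.5), 180)
chip (array([535.6, -95.9]), array([17.6, 20.3]), 27.3, np.float64(22.7), 82)
chip (array([ 582.2, -109.6]), array([16.1, 22.3]), 63.7, np.float64(23.7), 88)
chip (array([598.6, -85.7]), array([14.2, 15.3]), 8.1, np.float64(30.3), 66)
rims (array([ 563.8, -125. ]), array([217. , 108.6]), 0.1, np.float64(46.4), 1007)
t 13.5 [ 0.5368 -0.4194  0.1355] [-1.7990e+02  1.3000e-01 -1.6062e+02] q [-21.7  24.7  -5.3  -0.  -59.8 -49. ]
[-0.402, 1.0, -0.232, 0.0, 0.0, 0.155]
[-0.315, 1.0, -0.226, 0.0, 0.0, 0.151]
[-0.198, 0.848, -0.187, 0.0, 0.0, 0.126]
->  [ 0.55 -0.12  0.2 ] -173.0
[-0.173, 1.0, 0.072, 0.0, 0.0, 0.094]
[-0.125, 1.0, 0.071, 0.0, 0.0, 0.093]
[-0.064, 0.809, 0.057, 0.0, 0.0, 0.075]
->  [0.564 0.163 0.18 ] -180.5
[0.0, -0.0, 0.985, 0.0, 0.0, -0.0]
->  [0.564  0.163  0.0815] -180.5
```

View pics/scene5.png

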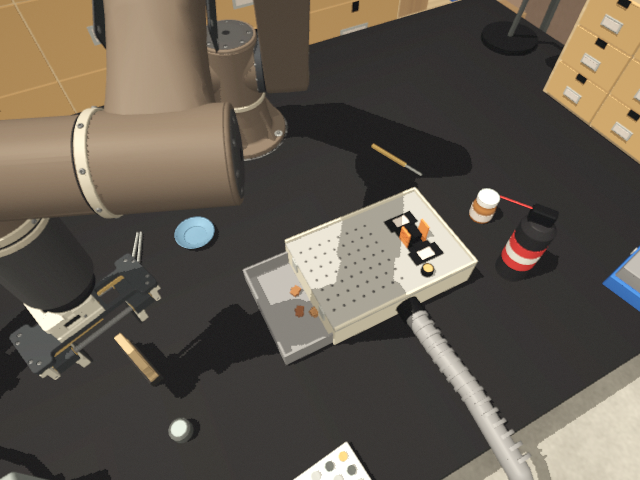

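The block stands upright at its place, (137,357), and the chips are in the tray at (295,291), (300,311) and (314,311). The last one leans on the wall, below deck level. Next is the cassette at (0.564, 0.163).

Call:
step_arm(steps=[[[-0.2,0.5,-0.12,0,0,0.08],[-0.4,1.0,-0.23,0,0,0.155],[-0.4,1.0,-0.23,0,0,0.155]]])

```text
clock: 13.8
tool_pos: [0.5405, -0.3082, 0.1569]
orientation: [179.9, -0.0, -165.0]
force: [0.9, -0.3, 1.1]
opening: 0.0875
gripper_force: 0.0
```

Call:
step_arm(steps=[[[-0.16,0.5,-0.12,0,0,0.08],[-0.315,1.0,-0.226,0,0,0.151],[-0.315,1.0,-0.226,0,0,0.151]]])

```text
clock: 14.1
tool_pos: [0.5455, -0.2033, 0.1798]
orientation: [180.0, 0.0, -169.3]
force: [-0.1, -0.9, 1.7]
opening: 0.0878
gripper_force: 0.0
```

Call:
step_arm(steps=[[[-0.1,0.42,-0.09,0,0,0.06],[-0.2,0.85,-0.187,0,0,0.126],[-0.2,0.85,-0.187,0,0,0.126]]])

```text
clock: 14.4
tool_pos: [0.5499, -0.1162, 0.1986]
orientation: [180.0, 0.1, -172.8]
force: [0.0, -0.3, -0.1]
opening: 0.0877
gripper_force: 0.0
```

Call:
step_arm(steps=[[[-0.09,0.5,0.03,0,0,0.05],[-0.17,1.0,0.07,0,0,0.094],[-0.17,1.0,0.07,0,0,0.094]]])

```text
clock: 14.7
tool_pos: [0.5537, -0.0148, 0.1897]
orientation: [180.0, -0.1, -175.5]
force: [-0.0, -0.6, -0.0]
opening: 0.0878
gripper_force: 0.0
```

Call:
step_arm(steps=[[[-0.06,0.5,0.03,0,0,0.05],[-0.125,1.0,0.07,0,0,0.093],[-0.125,1.0,0.07,0,0,0.093]]])

```text
clock: 15.0
tool_pos: [0.559, 0.0857, 0.1826]
orientation: [-180.0, -0.1, -178.2]
force: [-0.3, -0.3, -0.2]
opening: 0.0877
gripper_force: 0.0
```

Call:
step_arm(steps=[[[-0.03,0.4,0.03,0,0,0.04],[-0.064,0.81,0.057,0,0,0.075],[-0.064,0.81,0.057,0,0,0.075],[-0.064,0.81,0.057,0,0,0.075],[-0.064,0.81,0.057,0,0,0.075]]])

```text
clock: 15.5
tool_pos: [0.5628, 0.1622, 0.1779]
orientation: [-180.0, -0.1, 179.5]
force: [-0.5, 0.6, -0.1]
opening: 0.088
gripper_force: 0.0
```

```bash
python3 plan.py '[[0.564,0.1632,0.0815,179.5]]'; python3 - <<'E'
from h import *
p,d=snapshot("scene");cv2.imwrite("pics/s6c.png",cv2.resize(p[130:330,300:560,::-1],None,fx=2.5,fy=2.5))
E
```

```text
t 15.5 [0.5628 0.1622 0.1779] [-1.7995e+02 -7.0000e-02  1.7948e+02] q [  35.2   14.3  -14.8   -0.   -60.9 -125.7]
[-0.011, 0.01, 0.964, 0.0, 0.0, -0.001]
->  [0.564  0.1632 0.0815] 179.51
```

View pics/s6c.png

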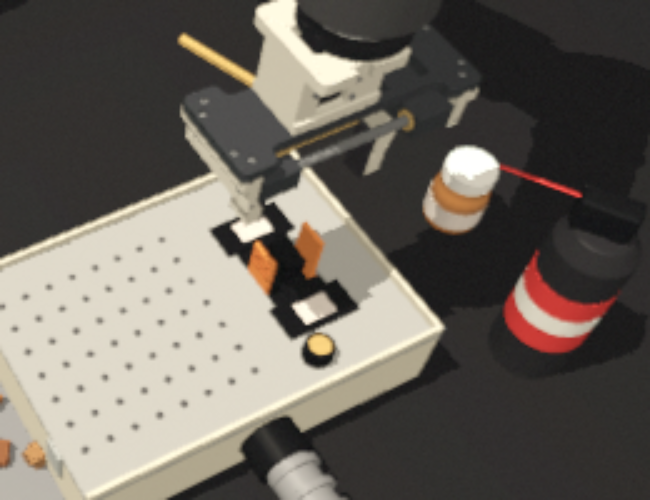

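The fingers are above the catches at (262,265) and (310,250), aligned across them and clear of the puck at (320,350). I'll descend and pinch.

Call:
step_arm(steps=[[[0,0.01,0.3,0,0,0],[0,0.01,0.5,0,0,0],[0,0.01,0.7,0,0,0],[0,0.01,0.85,0,0,0],[0,0.01,0.93,0,0,0],[0,0.01,0.96,0,0,0],[0,0.01,0.96,0,0,0],[0,0.01,0.96,0,0,0]]])

```text
clock: 16.35
tool_pos: [0.5636, 0.1644, 0.0834]
orientation: [180.0, 0.1, 179.5]
force: [-0.0, 0.3, 1.4]
opening: 0.0877
gripper_force: 0.0
```

Call:
step_arm(steps=[[[0,0,0,0,0,0],[0,0,0,0,0,0],[0,0,0,0,0,0],[0,0,0,0,0,0],[0,0,0,0,0,0],[0,0,0,0,0,0],[0,0,0,0,0,0],[0,0,0,0,0,0],[0,0,0,0,0,0],[0,0,0,0,0,0]]], jaw=255)

```text
clock: 17.35
tool_pos: [0.5631, 0.1645, 0.0828]
orientation: [180.0, 0.0, 179.5]
force: [-1.9, 1.0, 4.0]
opening: 0.0351
gripper_force: 30.0
```

The opening is 35 mm, so both catches are fully in. I'll lift straight up slowly.

Call:
step_arm(steps=[[[0,0,-0.02,0,0,0],[0,0,-0.04,0,0,0],[0,0,-0.06,0,0,0],[0,0,-0.08,0,0,0],[0,0,-0.08,0,0,0],[0,0,-0.08,0,0,0]]])

```text
clock: 17.95
tool_pos: [0.563, 0.1644, 0.0905]
orientation: [180.0, -0.0, 179.5]
force: [0.2, 0.4, -2.4]
opening: 0.0352
gripper_force: 30.0
```

Call:
step_arm(steps=[[[0,0,-0.06,0,0,0],[0,0,-0.12,0,0,0],[0,0,-0.18,0,0,0],[0,0,-0.24,0,0,0],[0,0,-0.3,0,0,0],[0,0,-0.36,0,0,0],[0,0,-0.42,0,0,0],[0,0,-0.48,0,0,0],[0,0,-0.54,0,0,0],[0,0,-0.6,0,0,0],[0,0,-0.66,0,0,0],[0,0,-0.72,0,0,0],[0,0,-0.78,0,0,0],[0,0,-0.84,0,0,0],[0,0,-0.9,0,0,0],[0,0,-0.95,0,0,0],[0,0,-0.98,0,0,0],[0,0,-1,0,0,0],[0,0,-1,0,0,0],[0,0,-1,0,0,0]]])

```text
clock: 19.95
tool_pos: [0.5629, 0.1644, 0.1904]
orientation: [-180.0, -0.0, 179.5]
force: [-0.2, -0.3, -1.2]
opening: 0.0353
gripper_force: 30.0
```

Call:
step_arm(steps=[[[0,0,0,0,0,0],[0,0,0,0,0,0],[0,0,0,0,0,0],[0,0,0,0,0,0],[0,0,0,0,0,0],[0,0,0,0,0,0],[0,0,0,0,0,0],[0,0,0,0,0,0],[0,0,0,0,0,0],[0,0,0,0,0,0]]])

```text
clock: 20.95
tool_pos: [0.5631, 0.1645, 0.1906]
orientation: [180.0, 0.0, 179.5]
force: [-0.1, -0.6, -2.4]
opening: 0.0351
gripper_force: 30.0
```

```bash
python3 - <<'E'
from h import *
p,d=snapshot("scene");cv2.imwrite("pics/s7.png",p[:,:,::-1])
E
```

```text
(no output)
```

View pics/s7.png

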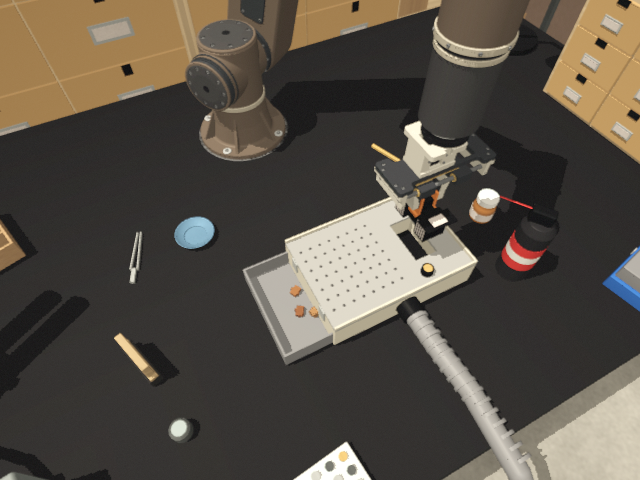

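The cassette hangs level by its pinched catches at (428,215), with its bottom about 60 mm above the empty well at (413,243). The chips are in the tray, the block is upright and the bystanders haven't moved.

```bash
python3 -c "
from plant import *
print(close_job())"
```

```text
the job is handed in; nothing more can be done
None
```

The job is handed in at about 21 s: the three chips are in the tray, the block is upright on the bench, and the arm is holding the cassette level by its pinched catches, about 60 mm clear of the deck.

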